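# Index a radio unit on a tilted work positioner and bolt it

## Task

Set the finned radio unit for work on the tilted positioner: take hold of the unit and turn it, with the round plate it is screwed to, until the keyway in the plate's rim faces the lock bolt. Then push the bolt by its lug fully home into the keyway and let go, without disturbing the solder spool, pliers and meter lying nearby.

Things in the scene. Friction and masses are not known exactly. Their poses are not given: they have to be found in the camera images.
- positioner: Grey cast tilting head bolted to the bench: base 200 x 180 x 14 mm, two cheeks, a head tipped 25 degrees. Origin: underside centre of the base; x away from the worker's side, y to its left, z up. The turning axis leaves the point 125 mm above the origin and leans 25 degrees from vertical towards the positioner's -x, i.e. along (-0.423, 0, 0.906). The bolt is on its +y side.
- unit_grip (a point): Point to grip the radio unit: dark painted metal box 96 long x 50 wide, finned top, screwed to the plate. The point lies on the turning axis, 16 mm below the fin tops and 31 mm above the unit's 124 mm long mounting ears; the flat long sides are free to grip. x: along the unit (its two round connectors at -x), y: across its 50 mm width, z: the turning axis, outward. It turns with the plate.
- keyway (a point): Mouth of the keyway, the only notch in the rim of the steel faceplate (150 mm disc, 16 mm thick): 17 mm wide, 23 mm deep, open outward. The point is at the rim, mid thickness, 45 mm below unit_grip along the turning axis. Axes as unit_grip; the keyway opens along +y, so it lies off one long side of the unit, level with the unit's middle.
- faceplate (a joint): Turning of plate and unit, rad; 0 = keyway exactly in line with the bolt, positive = counter-clockwise looking down on the fins. It starts between 0.5 and 1.3, runs -1.6 to 1.6, turns stiffly (0.2 N m) and stays where left. The bolt's round nose enters only within about 0.06 rad of 0 and then centres the plate.
- bolt_lug (a point): Upright dark steel lug of the lock bolt, 34 wide (x) x 12 thick (y) x 34 mm high above the bolt. The point is its centre in plan, 14 mm below its top. Axes: those of the tilted head (z parallel to the turning axis, y outward from it). The bolt slides along -y towards the axis; the point is 142 mm from it when drawn out, 118 mm when home. The guide block between lug and plate tops out 13 mm below the point.
- lock_bolt (a joint): Slide of the lock bolt, a 14 x 12 mm round-nosed steel bar, in m: 0 = drawn out, nose 4 mm clear of the plate's rim; 0.024 = fully home in the keyway against its stop. Starts within 0 to 0.003. Needs about 3 N (a few more while it centres the plate), has no spring and stays where left. Off the keyway the nose meets the rim at 0.004.
- spool: Grey spool of solder wire standing on the mat, 54 mm across, 49 mm high; origin: centre of its underside. To be left alone.
- pliers: Blue-handled pliers lying on the mat, 175 mm long, 16 mm high; origin: under the pivot, handles towards -x. To be left alone.
- meter: Black hand-held meter lying on the mat, 150 x 74 x 41 mm; origin: centre of its underside, long axis x. To be left alone.

How it is judged:
On the way, in this order (a step that is already met when the one before it is completed fails the run):
1. the plate is turned so that its keyway faces the bolt (within 5 degrees) (value of joint faceplate between -0.087 and 0.087 rad), for 0.1 s.
2. the bolt is fully home in the keyway (value of joint lock_bolt above 0.0215 m), for 0.1 s.
At the end, for the whole second after the job is handed in: The lock bolt stands at least 21.5 mm of its 24 mm travel in the keyway, with the faceplate held within 2.6 degrees of lined up; the robot has let go (value of joint lock_bolt above 0.0215 m and value of joint faceplate between -0.045 and 0.045 rad); the robot touches nothing.
It fails at once if the solder spool, the pliers or the meter is shifted by more than 30 mm (distance of any of spool, pliers, meter from where it was at the start of the episode above 0.03 m).
It also fails if it takes over 42 s, if anything falls off the work surface, if the arm or the gripper's body presses on something with over 40 N, if the wrist force passes 120 N, or if a joint passes its speed limit or range.

## Robot

A 6-joint arm with a two-finger parallel gripper is mounted at the origin on the work surface. World frame = base frame: x ahead of the robot, y to its left, z up, the work surface at z = 0. Lengths are in m, angles in rad, forces in N, time in s.
With the tool pointing down it reaches from about 0.375 to 0.975 m from the base axis. Payload 3.8 kg.
Tool frame: the origin (TCP) lies midway between the tips of the shut fingers; the grasp point (between the pads) lies 19 mm behind it; z points along the fingers, y is the line along which they close (so a half turn about z gives the same grasp; the last joint's range is limited). The gripper opens to 85 mm and grips with 20 to 120 N. Pads are 22 mm wide; open, the fingers measure 114 mm over their backs; the gripper's body (76 mm by 85 mm) begins 54 mm behind the grasp point. The pads swing forward as they close: fully open they stand 13 mm farther back than shut.
Start: joints at [1.176, 0.264, 1.604, -0, 1.274, -0.037], TCP at [0.236, 0.632, 0.231] pointing down, gripper open.
Joint ranges: [-2.63, 2.63], [-0.94, 2.18], [0.31, 2.57], [-1.31, 4.45], [0, 2.66], [-2.55, 2.55]. Speed limits (rad/s): [2.57, 2.57, 3.14, 3.14, 3.14, 3.14].

## Interface

Orientations are given as a rotation vector (axis times angle).
In Python, from bench import bot, capture, ticket gives the robot as it stands.
- The arm moves only by the tool drive_tool, never from a script. Its argument "plan" is a list of rows, each a list of 7 numbers: the shift along the tool's x, y, z as a fraction of full scale, then the turn, a rotation vector about the tool's x, y, z as a fraction of full scale, then the finger opening in mm, from 0 to 85.4. A call has 1 to 10 rows; each row shifts and turns the commanded pose from where the row before left it, along the tool's axes as they then stand; what a row does not reach is not made up. Full scale, the value 1, is 0.4 m for a shift and pi rad for a turn. A row lasts 1/10 s, in which the tool goes at most 50 mm and 8.59 degrees, less where a joint would pass 70% of its speed; a pose out of reach is approached as far as the arm can. A call with a number of a shift or a turn outside -1 to 1 is refused whole. A call with a gripper value outside its range is refused whole. The fingers move at their own pace and stop on an object; "squeeze" is the grip in N (left out, the last holds). Time passes only in rows, so rows that do not move let the fingers close. It gives the time, the measured TCP pose, the force, the opening and the grip force at its end, in the units of the state.
- bot.observe(): the state, without advancing time (a new reading comes with each control period).
- capture(name): name is "scene" or "side" or "wrist"; returns a dict with "image" (480x640x3 uint8, blue, green, red), "fx", "fy", "cx", "cy" (pixels), "T" (4x4, takes a point from camera to world coordinates). Camera axes: x right, y down, z forward; pixel columns grow to the right and rows downward; lengths in m; the calibration is good to about 2 mm. A picture is of the moment at which its call begins. There is no depth.
- ticket.hand_in(): hands the job in; it is judged then, once.
The state is a dict: "t": time; "qpos": joint angles; "joint_vel": joint speeds; "tau": joint torques, N m; "eef_pos": TCP position; "orientation": TCP orientation; "ft_force": force on the tool from outside, world axes, zero at the start; "torque": the same for the moment, N m; "grip_width": finger opening in m; "grasp_force": force on a finger pad.
Only numpy, scipy, OpenCV 4.12 (cv2) and the standard library are available. Lean on these libraries where they do the work, as an engineer would, in place of code of your own. Each camera call takes 0.05 s, during which the arm holds its last target. There are 200 camera calls.

## Working session

There is one attempt and no reset: what is moved stays moved. The work goes in short steps, Python scripts to look and compute and a tool call to move; the robot and the scene stay as the last step left them, time stands still between calls to the robot, and variables do not carry over. Pictures are saved under pics/ and viewed, at most 10 in all, crops included, and the job is handed in when it is done.

Besides the shell and the picture viewer there is one more tool, called by a JSON object that holds its "api" and its "payload", one argument or row to a line. drive_tool: Moves the arm, as the interface text tells. Shift numbers are shares of 0.4 m and turn numbers shares of pi rad, none past 1 either way. Its arguments: {"type":"object","properties":{"plan":{"type":"array"},"squeeze":{"type":"number"}},"required":["plan"]}

```bash
mkdir -p pics; ls; python3 - <<'E'
from bench import bot,capture
import cv2,json,numpy as np
for n in("scene","side","wrist"):
    c=capture(n);cv2.imwrite(f"pics/{n}0.png",c["image"])
    print(n,c["fx"],c["fy"],c["cx"],c["cy"],np.round(c["T"],4).tolist())
s=bot.observe();print(s)
E
```

```text
pics
scene 575.4970250697854 575.4970250697854 314.6024252596756 240.50600726993724 [[0.6798, 0.4292, -0.5947, 1.1849], [0.7334, -0.3909, 0.5562, -0.6504], [0.0063, -0.8142, -0.5805, 0.7484], [0.0, 0.0, 0.0, 1.0]]
side 498.24482772691454 498.24482772691454 321.39130088967346 241.41065674425903 [[0.9766, -0.1172, 0.1802, 0.3561], [-0.215, -0.5264, 0.8226, -1.0454], [-0.0015, -0.8421, -0.5393, 0.7515], [0.0, 0.0, 0.0, 1.0]]
wrist 354.85944129904067 354.85944129904067 316.4560296148668 237.69954553068126 [[0.3497, 0.8893, 0.2946, 0.1602], [0.9369, -0.3315, -0.1115, 0.6599], [-0.0015, 0.315, -0.9491, 0.3722], [0.0, 0.0, 0.0, 1.0]]
{'t': 0.15, 'qpos': array([ 1.17611945e+00,  2.64598347e-01,  1.60504912e+00, -9.11784052e-06,
        1.27369642e+00, -3.69231065e-02]), 'joint_vel': array([-0.00114922, -0.00261934, -0.00270584,  0.0024024 ,  0.00096469,
        0.00108009]), 'tau': array([ 4.52264221e-04, -5.15908599e+01, -3.67957735e+01,  3.24647863e-05,
        8.17806053e-03, -2.06541429e-06]), 'eef_pos': array([0.23616961, 0.63173939, 0.23024177]), 'orientation': array([-5.58896725e-01, -3.09110484e+00,  2.68964752e-03]), 'ft_force': array([ 0.21543607, -0.95261727,  0.35040648]), 'torque': array([0.04450563, 0.03260039, 0.02279795]), 'grasp_force': 0.0, 'grip_width': 0.08540620927330503}
```

View pics/scene0.png

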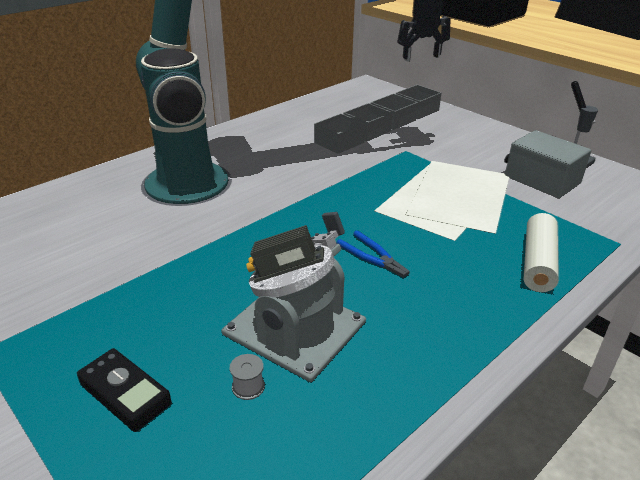

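View pics/side0.png

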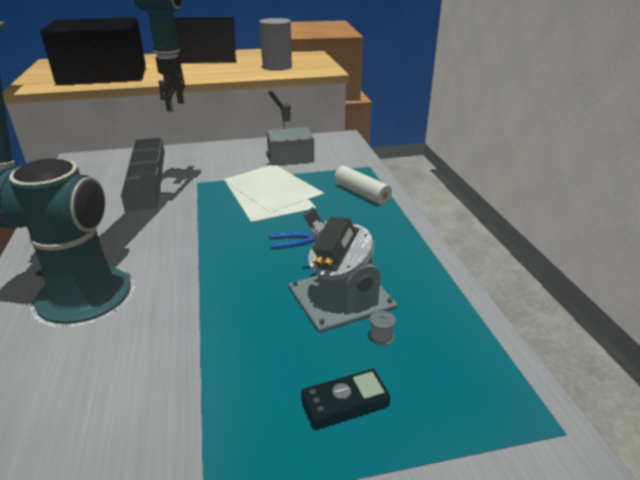

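Scene: positioner near (290,310), base-top corners about (223,330), (310,376), (365,320); the lug (332,222) is on its far side and the connectors (251,264) point towards the robot/meter. Side: base corners (290,287), (322,327), (396,303), lug (313,218).

```bash
cat > h.py <<'E'
import numpy as np,cv2
from scipy.spatial.transform import Rotation as R
CAM={"scene":(575.497,314.602,240.506,np.array([[0.6798,0.4292,-0.5947,1.1849],[0.7334,-0.3909,0.5562,-0.6504],[0.0063,-0.8142,-0.5805,0.7484]])),
"side":(498.245,321.391,241.411,np.array([[0.9766,-0.1172,0.1802,0.3561],[-0.215,-0.5264,0.8226,-1.0454],[-0.0015,-0.8421,-0.5393,0.7515]]))}
def cam(c): return (c["fx"],c["cx"],c["cy"],np.array(c["T"])[:3])
def ray(c,u,v):
    f,cx,cy,T=c; return T[:,3],T[:,:3]@np.array([(u-cx)/f,(v-cy)/f,1])
def plane(c,u,v,z,n=(0,0,1)):
    o,d=ray(c,u,v); n=np.array(n); return o+d*(z-n@o)/(n@d)
def two(c1,p1,c2,p2):
    o1,d1=ray(c1,*p1);o2,d2=ray(c2,*p2)
    s=np.linalg.lstsq(np.c_[d1,-d2],o2-o1,rcond=None)[0]
    a,b=o1+s[0]*d1,o2+s[1]*d2; return (a+b)/2,np.linalg.norm(a-b)
def proj(c,P):
    f,cx,cy,T=c; q=T[:,:3].T@(np.array(P)-T[:,3]); return f*q[0]/q[2]+cx,f*q[1]/q[2]+cy
E
python3 - <<'E'
from h import *
for n,ps in (("scene",[(223,330),(310,376),(365,320)]),("side",[(290,287),(322,327),(396,303)])):
    q=[plane(CAM[n],*p,.014) for p in ps]; print(n,np.round(q,3).tolist(),np.round((q[0]+q[2])/2,3))
print(two(CAM["scene"],(332,222),CAM["side"],(313,218)))
for n in CAM: 
    im=cv2.imread(f"pics/{n}0.png"); u,v=(295,280) if n=="scene" else (340,260)
    cv2.imwrite(f"pics/{n}c.png",cv2.resize(im[v-80:v+110,u-100:u+100],None,fx=3,fy=3,interpolation=2))
E
```

```text
scene [[0.525, -0.258, 0.014], [0.71, -0.215, 0.014], [0.68, -0.05, 0.014]] [ 0.603 -0.154  0.014]
side [[0.485, -0.102, 0.014], [0.53, -0.256, 0.014], [0.714, -0.214, 0.014]] [ 0.599 -0.158  0.014]
(array([ 0.55848939, -0.02180703,  0.15436629]), np.float64(0.0070259842988055175))
```

```bash
python3 -c "
import cv2,numpy as np
a,b=[cv2.imread(f'pics/{n}c.png') for n in('scene','side')]
cv2.imwrite('pics/both.png',np.hstack([a[:,100:500],b[:,100:500]]))"
```

```text
(no output)
```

View pics/both.png

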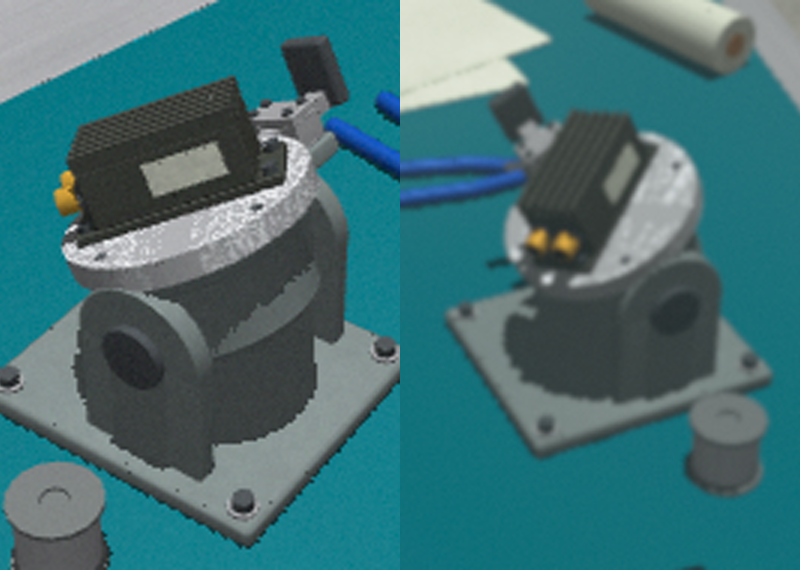

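```bash
cat >> h.py <<'E'
def setup(o=(.601,-.156),yaw=.227):
    c,s=np.cos(yaw),np.sin(yaw); Z=np.array([-.4226*c,-.4226*s,.9063]); Y=np.array([-s,c,0]); X=np.cross(Y,Z)
    return np.array([o[0],o[1],.125]),np.c_[X,Y,Z]
def tgt(H,q): # tool orientation matrix at unit angle q
    u=H@R.from_euler('z',q).as_matrix(); return np.c_[u[:,0],-u[:,1],-u[:,2]]
def plan(s,p,M):
    A=R.from_rotvec(s["orientation"]).as_matrix()
    dr=R.from_matrix(A.T@M).as_rotvec()
    print("shift/0.4 now-axes",np.round(A.T@(p-s["eef_pos"])/.4,4)," in target axes",np.round(M.T@(p-s["eef_pos"])/.4,4)," turn/pi",np.round(dr/np.pi,4),"rows",np.linalg.norm(dr)/np.pi/.0477)
E
python3 - <<'E'
from h import *
from bench import bot
P,H=setup(); s=bot.observe()
plan(s,P+.19*H[:,2],tgt(H,.9))
E
```

```text
shift/0.4 now-axes [-1.3765 -1.6364 -0.1646]  in target axes [-1.482   1.5495 -0.0483]  turn/pi [-0.1544 -0.024   0.5182] rows 11.347131312758691
```

{"api": "drive_tool", "payload": {
  "plan": [
    [-0.0688,-0.0818,-0.017,0,0,0,85],
    [-0.0688,-0.0818,-0.017,0,0,0,85],
    [-0.0688,-0.0818,-0.017,0,0,0,85],
    [-0.0688,-0.0818,-0.017,0,0,0,85],
    [-0.0688,-0.0818,-0.017,0,0,0,85],
    [-0.0688,-0.0818,-0.017,0,0,0,85],
    [-0.0688,-0.0818,-0.017,0,0,0,85],
    [-0.0688,-0.0818,-0.017,0,0,0,85],
    [-0.0688,-0.0818,-0.017,0,0,0,85],
    [-0.0688,-0.0818,-0.017,0,0,0,85]
  ]
}}

```text
t: 1.15
eef_pos: [0.3796, 0.2277, 0.2994]
orientation: [0.558, 3.091, -0.0]
ft_force: [0.5, 0.0, 0.1]
grip_width: 0.0847
grasp_force: 0.0
```

{"api": "drive_tool", "payload": {
  "plan": [
    [-0.0688,-0.0818,0,0,0,0,85],
    [-0.0688,-0.0818,0,0,0,0,85],
    [-0.0688,-0.0818,0,0,0,0,85],
    [-0.0688,-0.0818,0,0,0,0,85],
    [-0.0688,-0.0818,0,0,0,0,85],
    [-0.0688,-0.0818,0,0,0,0,85],
    [-0.0688,-0.0818,0,0,0,0,85],
    [-0.0688,-0.0818,0,0,0,0,85],
    [-0.0688,-0.0818,0,0,0,0,85],
    [-0.0688,-0.0818,0,0,0,0,85]
  ]
}}

```text
t: 2.15
eef_pos: [0.5228, -0.1752, 0.299]
orientation: [-0.56, -3.091, -0.0]
ft_force: [0.9, 0.1, -0.2]
grip_width: 0.0848
grasp_force: 0.0
```

{"api": "drive_tool", "payload": {
  "plan": [
    [0,0,0,-0.0129,-0.002,0.0432,85],
    [0,0,0,-0.0129,-0.002,0.0432,85],
    [0,0,0,-0.0129,-0.002,0.0432,85],
    [0,0,0,-0.0129,-0.002,0.0432,85],
    [0,0,0,-0.0129,-0.002,0.0432,85],
    [0,0,0,-0.0129,-0.002,0.0432,85],
    [0,0,0,-0.0129,-0.002,0.0432,85],
    [0,0,0,-0.0129,-0.002,0.0432,85],
    [0,0,0,-0.0129,-0.002,0.0432,85],
    [0,0,0,-0.0129,-0.002,0.0432,85]
  ]
}}

```text
t: 3.15
eef_pos: [0.5224, -0.1736, 0.2989]
orientation: [2.269, 1.917, 0.54]
ft_force: [0.4, -0.7, 0.5]
grip_width: 0.0848
grasp_force: 0.0
```

{"api": "drive_tool", "payload": {
  "plan": [
    [0,0,0,-0.0129,-0.002,0.0432,85],
    [0,0,0,-0.0129,-0.002,0.0432,85],
    [0,0,0,0,0,0,85]
  ]
}}

```text
t: 3.45
eef_pos: [0.5216, -0.1728, 0.2984]
orientation: [2.483, 1.566, 0.617]
ft_force: [-0.8, -0.4, -0.8]
grip_width: 0.0852
grasp_force: 0.0
```

```bash
python3 - <<'E'
from h import *
from bench import bot,capture
import pickle
P,H=setup()
c=capture("wrist");cv2.imwrite("pics/w1.png",c["image"]);pickle.dump(c,open("w1.pkl","wb"))
s=bot.observe();print(s["t"],s["qpos"]);plan(s,P+.19*H[:,2],tgt(H,.9))
print(proj(cam(c),P+.05*H[:,2]))
E
```

```text
3.5 [-0.55785181 -0.23428111  2.04520167  0.35612561  1.04119509 -0.25212788]
shift/0.4 now-axes [-0.0027  0.0013  0.0043]  in target axes [-0.0026  0.0013  0.0043]  turn/pi [-0.0001 -0.0007  0.0004] rows 0.017967774346829214
(np.float64(318.03532801523664), np.float64(223.78184740984793))
```

View pics/w1.png

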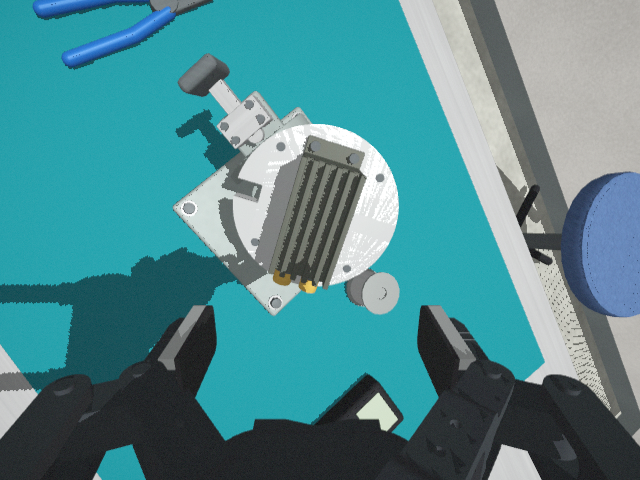

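Wrist view: plate disc centre about (316,206), unit fins from (305,158)/(363,172) to (277,272)/(327,285), connectors below at (305,286), keyway on the left (245,188), lug at (203,74), spool (374,293), pliers at top left.

```bash
python3 - <<'E'
from h import *
import pickle
from scipy.optimize import least_squares
c=pickle.load(open("w1.pkl","rb"));C=cam(c);P,H=setup();Z=H[:,2]
hsv=cv2.cvtColor(c["image"],cv2.COLOR_BGR2HSV);m=hsv[...,1]>110
pts=[]
for a in np.r_[-85:42:4,80:88:3]:
    d=np.array([np.cos(np.radians(a)),np.sin(np.radians(a))])
    for r in np.arange(70,95,.25):
        u=np.array([316,206])+r*d
        if m[int(round(u[1])),int(round(u[0]))]: pts.append(u);break
pts=np.array(pts);print(len(pts))
def f(x):
    q=np.array([plane(C,*p,Z@P+x[0],Z) for p in pts])-P
    l=q@H; return np.hypot(l[:,0]-x[1],l[:,1]-x[2])-.075
r=least_squares(f,[.02,0,0],loss="soft_l1",f_scale=.001);print("h,cx,cy",r.x,np.abs(r.fun).max())
h=r.x[0]
def loc(u,v,hh): return (plane(C,u,v,Z@P+hh,Z)-P)@H
for n,p in dict(L1=(305,158),L2=(277,272),R1=(363,172),R2=(327,285)).items(): print(n,loc(*p,h+53),loc(*p,h+.053))
big=cv2.resize(c["image"][40:300,165:415],None,fx=2.3,fy=2.3,interpolation=2);cv2.imwrite("pics/w1c.png",big)
E
```

```text
35
h,cx,cy [0.02422324 0.00080276 0.00540894] 0.003854058973276439
L1 [ 4.50163942  2.99764187 53.02422324] [0.02764259 0.04988235 0.07722324]
L2 [19.40990966 14.17682885 53.02422324] [-0.04501756 -0.00460294  0.07722324]
R1 [-0.90757828  9.88905477 53.02422324] [0.05400612 0.01629488 0.07722324]
R2 [14.51961035 21.02267278 53.02422324] [-0.02118315 -0.03796832  0.07722324]
```

View pics/w1c.png

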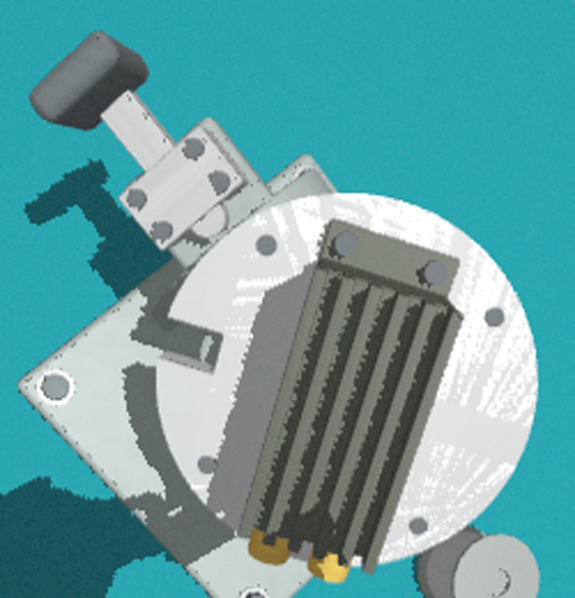

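```bash
python3 - <<'E'
from h import *
import pickle
c=pickle.load(open("w1.pkl","rb"));C=cam(c);P,H=setup();Z=H[:,2];h=.0242;ctr=np.array([.0008,.0054,0])
def loc(x,y,hh): return ((plane(C,165+x/2.3,40+y/2.3,Z@P+h+hh,Z)-P)@H-ctr)*1000
for n,x,y,hh in (("blk",182,188,.005),("blkA",195,128,.005),("blkB",245,182,.005),("blkC",165,248,.005),("blkD",120,200,.005),("lugo1",97,32,.032),("lugo2",32,97,.032),("keyA",178,320,0),("keyB",158,358,0),("keyC",210,372,0),("keyD",222,335,0),("L1",318,270,.053),("L2",242,535,.053),("R1",460,315,.053),("R2",372,573,.053)): print(n,np.round(loc(x,y,hh),1))
print("cam",(C[3][:,3]-P)@H)
E
```

```text
blk [ 2.2 95.3 29.2]
blkA [ 19.1 107.2  29.2]
blkB [21.  82.9 29.2]
blkC [-16.5  83.8  29.2]
blkD [-17.8 106.   29.2]
lugo1 [ 16.5 142.   56.2]
lugo2 [-12.2 141.4  56.2]
keyA [-31.7  61.5  24.2]
keyB [-47.6  55.5  24.2]
keyC [-35.6  38.9  24.2]
keyD [-22.4  46.8  24.2]
L1 [26.1 45.6 77.2]
L2 [-50.3  -7.1  77.2]
R1 [52.2  7.1 77.2]
R2 [-24.4 -46.1  77.2]
cam [0.04934227 0.06417951 0.33402553]
```

```bash
cat >> h.py <<'E'
P0,H=setup(); P=P0+H@np.array([.0008,.0054,0]); GR=.0612
E
python3 - <<'E'
from h import *
from bench import bot
plan(bot.observe(),P+(GR-.019)*H[:,2],tgt(H,.604))
E
```

```text
shift/0.4 now-axes [ 0.0083 -0.0054  0.3738]  in target axes [ 0.0072 -0.008   0.3738]  turn/pi [-0.0002 -0.0007  0.0946] rows 1.9838078780313695
```

{"api": "drive_tool", "payload": {
  "plan": [
    [0,0,0,0,0,0.0316,85],
    [0,0,0,0,0,0.0315,85],
    [0,0,0,0,0,0.0315,85],
    [0.0072,-0.008,0,0,0,0,85],
    [0,0,0.06,0,0,0,85],
    [0,0,0.06,0,0,0,85],
    [0,0,0.06,0,0,0,85],
    [0,0,0,0,0,0,85]
  ]
}}

```text
t: 4.3
eef_pos: [0.5506, -0.1606, 0.2302]
orientation: [2.742, 1.213, 0.649]
ft_force: [-1.0, 0.8, -0.7]
grip_width: 0.0851
grasp_force: 0.0
```

```bash
python3 - <<'E'
from h import *
from bench import bot,capture
plan(bot.observe(),P+(GR-.019)*H[:,2],tgt(H,.604))
c=capture("wrist");cv2.imwrite("pics/w2.png",c["image"])
E
```

```text
shift/0.4 now-axes [0.0014 0.007  0.1858]  in target axes [0.0015 0.0057 0.1858]  turn/pi [-0.0024 -0.0002  0.0001] rows 0.049617287773359435
```

View pics/w2.png

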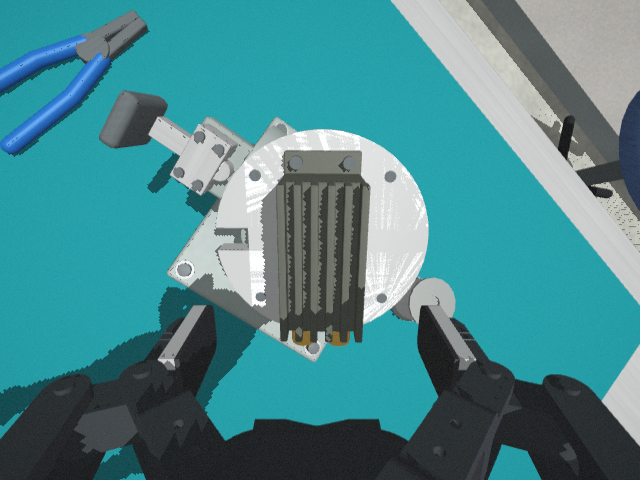

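Unit lies square in the fingers' frame (fins x 278–366, y 185–340; fingers centred at 317, unit centre at 322), so I shift about 2.5 mm in +y and go down.

{"api": "drive_tool", "payload": {
  "plan": [
    [0.0015,0.0065,0.03,-0.0024,0,0,85],
    [0,0,0.04,0,0,0,85],
    [0,0,0.04,0,0,0,85],
    [0,0,0.04,0,0,0,85],
    [0,0,0.035,0,0,0,85],
    [0,0,0,0,0,0,85]
  ],
  "squeeze": 40
}}

```text
t: 4.95
eef_pos: [0.5848, -0.1563, 0.1672]
orientation: [2.733, 1.202, 0.656]
ft_force: [-1.1, 0.8, -0.3]
grip_width: 0.0848
grasp_force: 0.0
```

{"api": "drive_tool", "payload": {
  "plan": [
    [0,0,0,0,0,0,60],
    [0,0,0,0,0,0,44],
    [0,0,0,0,0,0,44],
    [0,0,0,0,0,0,44],
    [0,0,0,0,0,0,44]
  ],
  "squeeze": 30
}}

```text
t: 5.45
eef_pos: [0.5826, -0.1542, 0.1679]
orientation: [2.738, 1.204, 0.656]
ft_force: [-9.4, 6.7, 6.2]
grip_width: 0.0498
grasp_force: 32.7
```

```bash
python3 - <<'E'
from h import *
from bench import bot
s=bot.observe();print(s["ft_force"],s["torque"],s["grip_width"],s["grasp_force"])
plan(s,P+(GR-.019)*H[:,2],tgt(H,.604))
E
```

```text
[-9.44317086  6.7101267   6.20698224] [1.19674917 1.54774743 0.52726651] 0.0497566819505301 32.74523824453354
shift/0.4 now-axes [-0.0037 -0.0011  0.0103]  in target axes [-0.0037 -0.0011  0.0103]  turn/pi [ 0.0001 -0.0009 -0.0008] rows 0.026003936779510045
```

{"api": "drive_tool", "payload": {
  "plan": [
    [0,-0.0075,0,0,0,0,44],
    [0,0,0,0,0,0.022,44],
    [0,0,0,0,0,0.025,44],
    [0,0,0,0,0,0.025,44],
    [0,0,0,0,0,0.025,44],
    [0,0,0,0,0,0.025,44],
    [0,0,0,0,0,0.025,44],
    [0,0,0,0,0,0.025,44],
    [0,0,0,0,0,0.024,44],
    [0,0,0,0,0,0,44]
  ]
}}

```text
t: 6.45
eef_pos: [0.5832, -0.1551, 0.1681]
orientation: [-3.002, -0.318, -0.676]
ft_force: [0.5, -1.5, -0.5]
grip_width: 0.0494
grasp_force: 34.4
```

```bash
python3 - <<'E'
from h import *
from bench import bot,capture
import pickle
s=bot.observe();print(s["t"],s["ft_force"],s["torque"],s["grip_width"],s["qpos"])
plan(s,P+(GR-.019)*H[:,2],tgt(H,-.012))
c=capture("wrist");cv2.imwrite("pics/w3.png",c["image"]);pickle.dump(c,open("w3.pkl","wb"))
E
```

```text
6.45 [ 0.51544765 -1.49340164 -0.45948627] [ 0.26038426  0.45033048 -0.06691943] 0.04938550640709446 [-0.45582277 -0.03199093  2.12043688  0.4064319   0.73882965  0.64480868]
shift/0.4 now-axes [-0.0047 -0.0012  0.0102]  in target axes [-0.0046 -0.0012  0.0102]  turn/pi [ 0.0018 -0.0022 -0.0009] rows 0.06274908791423864
```

View pics/w3.png

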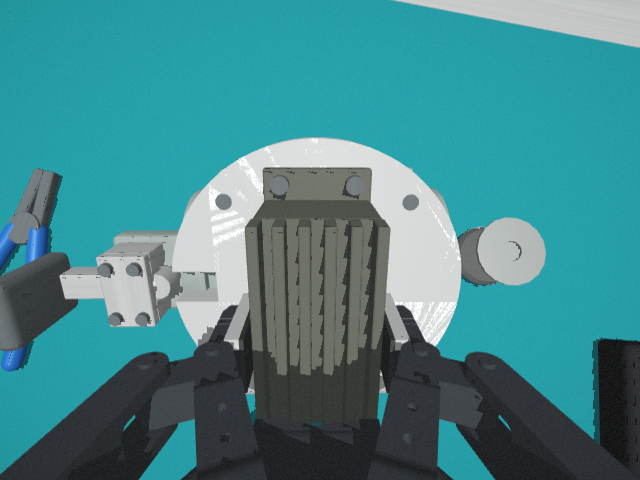

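The keyway (x 180–218, y 272–301) now sits opposite the bolt (bar at x 60–100, y 267–299, nose at about 165,285); a zoom for fine alignment.

```bash
python3 - <<'E'
from h import *
im=cv2.imread("pics/w3.png")[215:355,0:240]
cv2.imwrite("pics/w3c.png",cv2.resize(im,None,fx=3.3,fy=3.3,interpolation=2))
E
```

```text
(no output)
```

View pics/w3c.png

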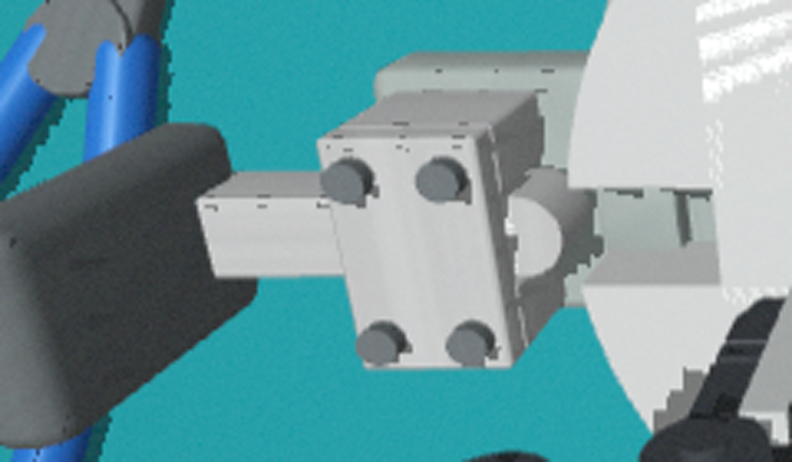

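```bash
python3 - <<'E'
from h import *
import pickle
c=pickle.load(open("w3.pkl","rb"));C=cam(c);Z=H[:,2];h=.0242
def loc(x,y,hh): return ((plane(C,x/3.3,215+y/3.3,Z@P+h+hh,Z)-P)@H)*1000
for n,x,y,hh in (("barU",200,198,-.002),("barU2",325,203,-.002),("barL",215,277,-.002),("barL2",343,277,-.002),("noseTip",562,240,-.002),("noseU",515,197,-.002),("noseL",520,282,-.002),("keyU",580,188,0),("keyU2",712,188,0),("keyL",585,284,0),("keyL2",720,284,0),("b1",320,137,.005),("b2",490,137,.005),("b3",368,367,.005),("b4",512,365,.005),("lugin",257,285,-.002)): print(n,np.round(loc(x,y,hh),1))
from bench import bot
print((bot.observe()["eef_pos"]-P)@H*1000)
E
```

```text
barU [  9.4 129.5  22.2]
barU2 [  8.2 110.4  22.2]
barL [ -4.2 130.3  22.2]
barL2 [ -4.6 110.2  22.2]
noseTip [ 1.3 74.7 22.2]
noseU [ 8.7 80.9 22.2]
noseL [-5.9 82.4 22.2]
keyU [10.9 69.8 24.2]
keyU2 [10.6 49.8 24.2]
keyL [-5.4 71.3 24.2]
keyL2 [-5.8 50.2 24.2]
b1 [ 21.7 104.4  29.2]
b2 [21.3 79.7 29.2]
b3 [-16.6 104.7  29.2]
b4 [-16.6  82.3  29.2]
lugin [ -5.7 124.   22.2]
[ 1.86816232 -0.48830303 46.29067119]
```

Keyway centre 2.5 mm vs bolt centreline 1.9 mm in head x: aligned to about 0.01 rad. Release and back off along the axis.

{"api": "drive_tool", "payload": {
  "plan": [
    [0,0,0,0,0,0,85],
    [0,0,0,0,0,0,85],
    [0,0,0,0,0,0,85],
    [0,0,-0.05,0,0,0,85],
    [0,0,-0.07,0,0,0,85],
    [0,0,-0.07,0,0,0,40],
    [0,-0.08,0,0,0,0,0],
    [0,-0.12,0,0,0,0,0],
    [0,-0.12,0,0,0,0,0],
    [0,-0.12,0,0,0,0,0]
  ]
}}

```text
t: 7.5
eef_pos: [0.5138, 0.0114, 0.2371]
orientation: [-3.002, -0.317, -0.678]
ft_force: [1.2, 0.3, 0.1]
grip_width: 0.0121
grasp_force: 0.0
```

{"api": "drive_tool", "payload": {
  "plan": [
    [0,0,0,0,0,0,0],
    [0,0,0,0,0,0,0]
  ]
}}

```text
t: 7.7
eef_pos: [0.5141, 0.012, 0.237]
orientation: [-3.001, -0.325, -0.677]
ft_force: [1.2, 0.2, -1.1]
grip_width: 0.0003
grasp_force: 0.0
```

```bash
python3 - <<'E'
from h import *
from bench import bot,capture
s=bot.observe();print(s["t"],s["ft_force"],s["grip_width"],(s["eef_pos"]-P)@H*1000)
plan(s,P+H@np.array([.002,.176,.040]),tgt(H,-.012))
c=capture("wrist");cv2.imwrite("pics/w4.png",c["image"])
E
```

```text
7.7 [ 1.15901541  0.20476159 -1.06028235] 0.0003318832928144314 [  4.10468045 177.83742198 121.31117545]
shift/0.4 now-axes [-0.0067  0.0039  0.2033]  in target axes [-0.0052  0.0047  0.2033]  turn/pi [ 0.0012 -0.0024  0.0006] rows 0.05779744976283178
```

View pics/w4.png

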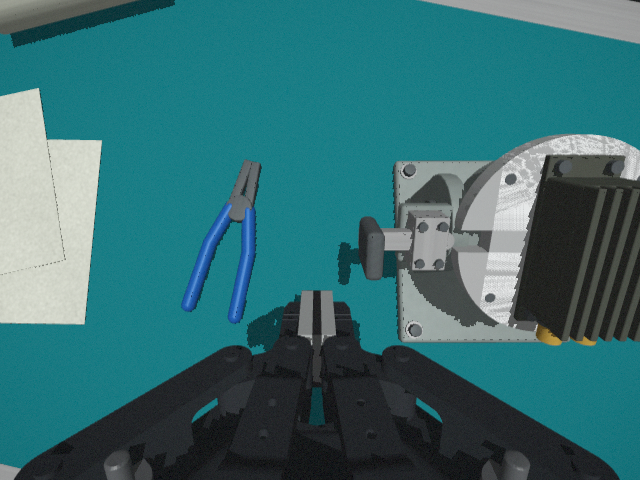

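Fingers are shut at (317,320), the lug at (371,250) is to their right, and the keyway/bolt (y≈240) stay in line; pliers are well below the path. Descend beside the lug.

{"api": "drive_tool", "payload": {
  "plan": [
    [-0.0055,0.003,0.04,0.0012,-0.0024,0.0006,0],
    [0,0,0.06,0,0,0,0],
    [0,0,0.06,0,0,0,0],
    [0,0,0.043,0,0,0,0],
    [0,0,0,0,0,0,0]
  ]
}}

```text
t: 8.25
eef_pos: [0.545, 0.0146, 0.1588]
orientation: [-3.004, -0.313, -0.654]
ft_force: [-0.1, 0.5, -0.2]
grip_width: 0.0001
grasp_force: 0.0
```

{"api": "drive_tool", "payload": {
  "plan": [
    [0,0.012,0,0,0,0,0],
    [0,0.012,0,0,0,0,0],
    [0,0.012,0,0,0,0,0],
    [0,0.012,0,0,0,0,0],
    [0,0,0,0,0,0,0]
  ]
}}

```text
t: 8.75
eef_pos: [0.5507, -0.003, 0.163]
orientation: [-3.002, -0.316, -0.665]
ft_force: [-0.1, 0.2, 0.2]
grip_width: -0.0005
grasp_force: 0.1
```

```bash
cat > st.py <<'E'
from h import *
from bench import bot
s=bot.observe();print(s["t"],"F head",H.T@s["ft_force"],(s["eef_pos"]-P)@H*1000)
E
python3 st.py
```

```text
8.75 F head [0.0498053  0.2290065  0.16750147] [  2.09638968 154.96452989  40.62033051]
```

{"api": "drive_tool", "payload": {
  "plan": [
    [0,0.008,0,0,0,0,0],
    [0,0.008,0,0,0,0,0],
    [0,0.008,0,0,0,0,0],
    [0,0.008,0,0,0,0,0],
    [0,0.008,0,0,0,0,0],
    [0,0,0,0,0,0,0]
  ]
}}

```text
t: 9.35
eef_pos: [0.5535, -0.0185, 0.1617]
orientation: [-3.002, -0.317, -0.663]
ft_force: [0.1, 1.0, 1.4]
grip_width: -0.0002
grasp_force: 0.7
```

```bash
python3 st.py
```

```text
9.35 F head [0.86641871 1.00753343 1.17544862] [  0.80518453 139.25060231  39.73910589]
```

{"api": "drive_tool", "payload": {
  "plan": [
    [0,0.006,0,0,0,0,0],
    [0,0.006,0,0,0,0,0],
    [0,0.006,0,0,0,0,0],
    [0,0.006,0,0,0,0,0],
    [0,0.006,0,0,0,0,0],
    [0,0,0,0,0,0,0]
  ]
}}

```text
t: 9.95
eef_pos: [0.5538, -0.0219, 0.1615]
orientation: [-2.988, -0.314, -0.652]
ft_force: [-4.7, 35.6, 10.7]
grip_width: 0.0002
grasp_force: 18.0
```

```bash
python3 st.py
```

```text
9.95 F head [ 7.58269566 35.76858668  8.23371786] [  0.36357864 135.88684798  39.78291425]
```

{"api": "drive_tool", "payload": {
  "plan": [
    [0,-0.03,0,0,0,0,0],
    [0,-0.03,0,0,0,0,0],
    [0,-0.03,0,0,0,0,0],
    [0,0,-0.06,0,0,0,0],
    [0,0,-0.08,0,0,0,0],
    [0,0,-0.06,0,0,0,0],
    [0,0,0,0,0,0,0]
  ]
}}

```text
t: 10.65
eef_pos: [0.517, -0.0031, 0.2384]
orientation: [-3.002, -0.317, -0.673]
ft_force: [0.1, -0.1, -0.0]
grip_width: -0.0002
grasp_force: 0.0
```

```bash
python3 st.py; python3 - <<'E'
from h import *
from bench import bot,capture
import pickle
c=capture("wrist");pickle.dump(c,open("w5.pkl","wb"))
cv2.imwrite("pics/w5.png",cv2.resize(c["image"][130:350,340:640],None,fx=2.6,fy=2.6,interpolation=2))
E
```

```text
10.65 F head [ 0.07238479 -0.07464384 -0.06738581] [  4.10677593 162.49702971 122.82599734]
```

View pics/w5.png

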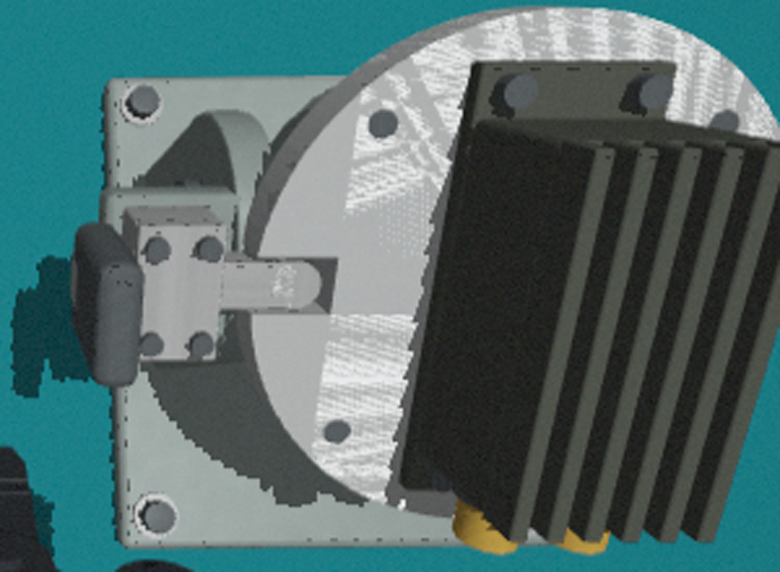

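The bolt nose (322,285) lies deep in the keyway (end at x=335, about 3.6 mm left against 3 mm expected at home), the lug is against the guide block, and the push met a hard stop. The gripper is clear.

```bash
python3 -c "
from bench import ticket
print(ticket.hand_in())"
```

```text
the job is handed in; nothing more can be done
None
```

The plate is turned so its keyway lines up with the bolt, and the bolt is pushed home against its stop. The gripper has let go and is clear, and the job was handed in at about 10.7 s; the hand-in gave no verdict.

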